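Unlatch and raise the arm of a well-plate clamp

ROBOT

A 6-joint arm with a two-finger parallel gripper is mounted at the origin on a cart in front of the work surface, level with it; the furniture and walls round the work are solid. World frame = base frame: x ahead of the robot, y to its left, z up, the work surface at z = 0. Lengths are in m, angles in rad, forces in N, time in s.
With the tool pointing down it reaches from about 0.275 to 0.875 m from the base axis. Payload 12.5 kg.
Tool frame: the origin (TCP) lies at the very end of the fingers, on their centre line; the grasp point (between the pads) lies 19 mm behind it; z points along the fingers, y is the line along which they close (so a half turn about z gives the same grasp; the last joint's range is limited). The gripper opens to 85 mm and grips with 20 to 120 N. Pads are 22 mm wide; open, the fingers measure 114 mm over their backs; the gripper's body (76 mm by 85 mm) begins 54 mm behind the grasp point. The pads swing forward as they close: fully open they stand 13 mm farther back than shut.
Start: joints at [1.161, 0.351, 1.652, -0, 1.139, -0.085], TCP at [0.175, 0.521, 0.231] pointing down, gripper open.
Joint ranges: [-2.75, 2.75], [-0.79, 2.1], [0.01, 2.65], [-1.57, 4.71], [0.07, 3.14], [-2.87, 2.87]. Speed limits (rad/s): [2.22, 2.22, 2.79, 3.14, 3.14, 3.14].

INTERFACE

Orientations are given as a 3x3 rotation matrix whose columns are the frame's x, y, z axes.
In Python, from bench import manip gives the robot as it stands. Calls block until the motion is done:
- manip.move_ptp(position, orientation): joint-space move of the TCP to a pose.
- manip.move_l(position, attitude=None, max_speed=0.15): straight line of the TCP; attitude=None keeps the orientation; max_speed is the mean speed in m/s.
- manip.move_j(angles): joint-space move.
- manip.set_gripper(opening, effort=None): opening from 0.0 (shut) to 1.0 (fully open); effort is the grip in N (None keeps the last); returns when the fingers have stopped.
- manip.dwell(seconds).
- manip.inverse_kinematics(position, orientation): joint angles nearest the present ones, or None.
- manip.grab_frame(name): name is "scene" or "top"; returns (picture, depth): 420x560x3 uint8, red, green, blue; 420x560 float32, m along the optical axis (not along the pixel's ray), 0 where there is no reading.
- manip.get_calibration(name): a dict with "camera_matrix" (3x3 intrinsics, pixels), "k1" (the pictures are not rectified: a ray, as slopes to the right and down, at radius r is drawn at 1 + k1 r^2 times it, then the intrinsics apply), "R" (3x3) and "t" (3): a world point X has camera coordinates R X + t. Camera axes: x right, y down, z forward; pixel columns grow to the right and rows downward; lengths in m; the calibration is good to about 2 mm. A picture is of the moment at which its call begins. get_calibration takes no time and is no camera call.
A pose or a line that the arm cannot do raises manip.Unreachable and nothing moves.
- manip.sign_off(): hands the job in; it is judged then, once.
Trained networks look in the newest picture that a camera, given by its name, has taken for a name from the list of things; names that differ only in an ending like _2 or _b are one class to them, and where a whole thing is asked for, a point or a joint stands for the part that bears it (a point fixed in the world has none). Each returns a list of dicts, best first, with "confidence" (0 to 1); they miss things now and then, are a little off and sometimes report something else, mostly with a low value. They report only what shows in the picture. A call takes as long as a camera call.
- manip.look_for(camera, name): "at" ([x, y, z] in m, in world coordinates, good to about 4 mm: the middle of the surface that is visible of it).
Readings, each from a call of its own:
- manip.current_time(): time.
- manip.current_qpos(): joint angles.
- manip.current_joint_vel(): joint speeds.
- manip.current_joint_torque(): joint torques, N m.
- manip.current_ee_pos(): TCP position.
- manip.current_tcp_rot(): TCP orientation.
- manip.current_force(): force on the tool from outside, world axes, zero at the start.
- manip.current_ft_torque(): the same for the moment, N m.
- manip.current_grip_width(): opening from 0.0 (shut) to 1.0 (fully open).
- manip.current_grip_force(): force on a finger pad.
Only numpy, scipy, OpenCV 4.12 (cv2) and the standard library are available. Lean on these libraries where they do the work, as an engineer would, in place of code of your own. Each camera call takes 0.05 s, during which the arm holds its last target. There are 200 camera calls.

TASK

Open the well-plate clamp so the plate can be taken out: pull the black knob of its latch sideways, to the left across the arm, against the spring until the jaw is clear from under the ball, then, with the latch pulled, lift the arm's socket up off the ball. Raise it until the socket is about 8 cm above where it sat, and finish there, still holding the arm raised in the gripper and keeping it still; do not move the well plate or disturb the things standing beside the clamp.

Things in the scene. Friction and masses are not known exactly. Their poses are not given: they have to be found in the camera images.
- clamp_base: Fixed aluminium base plate of the clamp, 300 (x) x 160 (y) x 12 mm, on the bench; origin at the centre of its underside, z up. Its x axis runs from the ball (front, near the robot) to the hinge (back). In its frame: ball centre at (-115, 0, 52) mm, hinge axis along y at (115, 0, 62) mm. The latch knob is pulled toward its +y (left, seen from the ball end toward the hinge).
- knob (a point): Middle of the black upright latch knob, 21 to 24 mm across, 38 mm tall, on top of the arm's front end, above the ball. Arm down: this point 104.5 mm above the bench, knob top 121.5; the slide and cup under it reach up to 84, with finger room above that. Pinch it from above, fingers closing along base y. As the arm rises the knob tips with it, turning between the pads about base y.
- latch (a joint): Latch slide, m: 0 is closed (the jaw is under the collar below the ball and the arm cannot rise), growing as the knob is pulled toward the base's +y, stop at 0.016. The jaw is clear from 0.009 on; pull to about 0.013. The spring takes about 4 N to start and 10 N at the stop, and closes the latch when let go.
- press_arm (a joint): Arm hinge at the back of the base, rad: 0 is down with the socket on the ball, growing as the front end rises, stop at 1.0. The hinge axis is along the base's y axis, 62 mm above the bench; the middle of the knob lies 230 mm in front of it and 42.5 mm above it when the arm is down. The arm with its latch weighs about 0.5 kg (about 3 N at the knob) and falls back when let go.
- socket (a point): Middle of the downward-open socket cup (48 mm across, steel) at the arm's front end, 230 mm from the hinge axis; with the arm down it lies at the ball centre, 52 mm above the bench. This is the point that must be about 80 mm higher at the end (arm at about 0.35 rad).
- ball (a point): Centre of the fixed steel ball, 29 mm in diameter, on a necked post with a 32 mm collar, at the front of the base, 52 mm above the bench.
- well_plate: Clear six-well plate, 89 x 131 x 19 mm, lying loose in the nest of the base under the arm's pressure pad (not pressed); origin at the centre of its underside. Stays where it is.
- lab_timer: Small square white timer, 62 x 62 x 17 mm, lying on the bench on the base's -y side; origin at the centre of its underside. Bystander.
- petri: Clear round dish, 60 mm across and 14 mm high, on the bench on the base's -y side; origin at the centre of its underside. Bystander.

How it is judged:
By the outcome, as a careful person would: the job done as asked, in the order asked, and still so for the second after the job is handed in, while the arm keeps its last pose, push and grip.
It also fails if it takes over 32 s, if anything falls off the work surface, if the arm or the gripper's body presses on something with over 40 N, if the wrist force passes 120 N, or if a joint passes its speed limit or range.

## Working session

There is one attempt and no reset: what is moved stays moved. The work goes in short steps, each a Python script; the robot and the scene stay as the last script left them, time stands still between calls to the robot, and variables do not carry over. Pictures are saved under pics/ and viewed, at most 10 in all, crops included, and the job is handed in when it is done.

```bash
mkdir -p pics; cat > h.py <<'E'
import numpy as np, cv2
from bench import manip
def cloud(cam):
    im,d=manip.grab_frame(cam); c=manip.get_calibration(cam)
    K=np.array(c["camera_matrix"]); R=np.array(c["R"]); t=np.array(c["t"])
    h,w=d.shape; u,v=np.meshgrid(np.arange(w),np.arange(h))
    p=np.stack([u,v],-1).reshape(-1,1,2).astype(float)
    n=cv2.undistortPoints(p,K,np.array([c["k1"],0,0,0.])).reshape(h,w,2)
    P=np.dstack([n[...,0]*d,n[...,1]*d,d])
    X=(P-t)@R
    X[d<=0]=np.nan
    return im,d,X
E
python3 - <<'E'
from h import *
for cam in("scene","top"):
    im,d,X=cloud(cam); cv2.imwrite(f"pics/{cam}0.png",im[...,::-1]); np.save(cam+"X.npy",X); np.save(cam+"im.npy",im)
    for n in("clamp_base","knob","socket","well_plate","lab_timer","petri","ball"):
        print(cam,n,[(np.round(r["at"],3).tolist(),round(r["confidence"],2)) for r in manip.look_for(cam,n)][:2])
print(manip.current_time(), manip.current_tcp_rot())
E
```

```text
scene clamp_base [([0.488, -0.341, 0.016], 0.89)]
scene knob [([0.462, -0.317, 0.082], 0.79), ([0.56, -0.33, 0.032], 0.21)]
scene socket [([0.481, -0.336, 0.068], 0.85)]
scene well_plate [([0.563, -0.334, 0.03], 0.65)]
scene lab_timer [([0.415, -0.459, 0.015], 0.97)]
scene petri [([0.492, -0.472, 0.014], 0.8)]
scene ball [([0.49, -0.344, 0.01], 0.67)]
top clamp_base [([0.557, -0.368, 0.014], 0.7)]
top knob [([0.466, -0.324, 0.082], 0.97)]
top socket [([0.57, -0.359, 0.073], 0.89)]
top well_plate [([0.571, -0.388, 0.03], 0.92)]
top lab_timer [([0.429, -0.458, 0.013], 0.72)]
top petri [([0.5, -0.483, 0.011], 0.72)]
top ball [([0.558, -0.366, 0.009], 0.57)]
0.8 [[-9.47699339e-01  3.19164472e-01 -4.67187669e-05]
 [ 3.19164472e-01  9.47699340e-01 -7.29838592e-06]
 [ 4.19459590e-05 -2.18276461e-05 -9.99999999e-01]]
```

View pics/scene0.png

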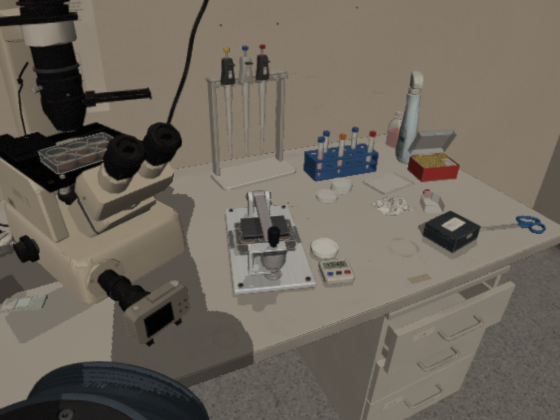

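View pics/top0.png

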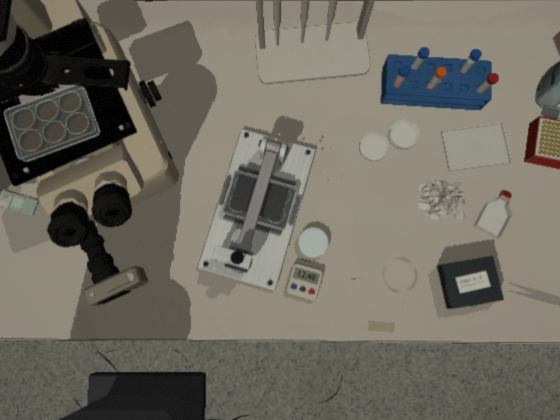

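The views show the clamp at mid-bench with its ball end toward the robot. In the top view the base corner screws are near (246,134), (309,151), (205,267) and (270,283), the knob is at (237,257), and the timer and petri are on the right (304,283; 313,242). The microscope is on the left.

```bash
python3 - <<'E'
from h import *
X=np.load("topX.npy"); im=np.load("topim.npy")
g=im.max(2)
# base plate plane z 8..16mm: min area rect of points
m=(X[...,2]>.006)&(X[...,2]<.018); m[:, :190]=0; m[:,325:]=0; m[:120]=0;m[295:]=0
n,l,s,c=cv2.connectedComponentsWithStats(m.astype(np.uint8),connectivity=4)
i=1+s[1:,4].argmax(); print(s[i]); 
P=X[l==i][:,:2]; r=cv2.minAreaRect((P*1000).astype(np.float32)); print("rect mm",r, np.nanmedian(X[l==i][:,2]))
for (u,v) in((246,134),(309,151),(205,267),(270,283)):
    w=g[v-5:v+6,u-5:u+6].astype(float); yy,xx=np.nonzero(w<w.min()+30); a,b=int(round(yy.mean()+v-5)),int(round(xx.mean()+u-5)); print((b,a),X[a,b].round(4))
for nm,box in(("top",(235,275,220,260)),("scene",(222,265,255,295))):
    X=np.load(nm+"X.npy"); im=np.load(nm+"im.npy")
    a,b,c_,d=box; S=X[a:b,c_:d].reshape(-1,3); I=im[a:b,c_:d].reshape(-1,3).max(1)
    k=(S[:,2]>.088)&(S[:,2]<.13)&(I<70); t=k&(S[:,2]>.112)
    print(nm,k.sum(),t.sum(),"range",np.nanmin(S[k],0).round(4),np.nanmax(S[k],0).round(4),"top",np.median(S[t],0).round(4), np.nanmin(S[t],0).round(4),np.nanmax(S[t],0).round(4))
    z=im[a-15:b+15,c_-20:d+20]; cv2.imwrite(f"pics/{nm}_z.png",cv2.resize(z[...,::-1],None,fx=6,fy=6,interpolation=2))
E
```

```text
[ 198  129  118  161 6452]
rect mm ((574.2255249023438, -367.3694152832031), (160.7988739013672, 300.46441650390625), 74.36207580566406) 0.012020889646127873
(246, 134) [ 0.7249 -0.3419  0.0145]
(308, 152) [ 0.6865 -0.4693  0.0159]
(205, 263) [ 0.4598 -0.2657  0.0122]
(270, 282) [ 0.4236 -0.394   0.0137]
top 128 125 range [ 0.452  -0.3466  0.0949] [ 0.4731 -0.3264  0.1265] top [ 0.4622 -0.3371  0.1208] [ 0.452  -0.3462  0.1124] [ 0.4731 -0.3264  0.1265]
scene 199 108 range [ 0.449  -0.3466  0.09  ] [ 0.472  -0.3258  0.123 ] top [ 0.4567 -0.3356  0.1201] [ 0.4491 -0.3466  0.1123] [ 0.472  -0.3258  0.123 ]
```

View pics/top_z.png

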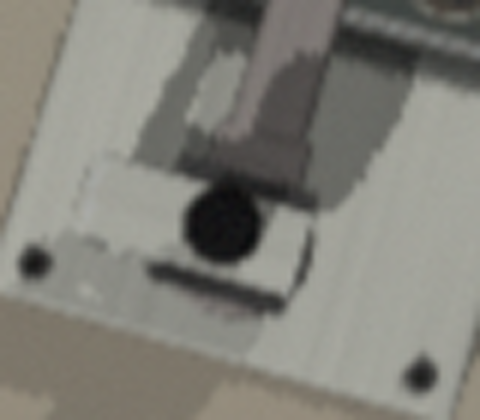

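Base centre (0.574,-0.367), yaw about -15.8°. That predicts the knob at (0.4635,-0.336), and I measure (0.462,-0.337), so they agree. Before moving I'll check the microscope as an obstacle for the sweep and the IK for the waypoints.

```bash
cat >> h.py <<'E'
yaw=np.radians(-15.8); ex=np.array([np.cos(yaw),np.sin(yaw),0]); ey=np.array([-np.sin(yaw),np.cos(yaw),0]); ez=np.array([0,0,1.])
K0=np.array([.4628,-.3366,.1045]); H=K0+.230*ex-.0425*ez
def pose(th,lat,sgn=1,dz=.001,tilt=1.0):
    """TCP pose gripping the knob with arm at th, latch lat; tool leans tilt*th"""
    k=H+(-.230*np.cos(th)+.0425*np.sin(th))*ex+(.230*np.sin(th)+.0425*np.cos(th))*ez+lat*ey
    a=tilt*th; up=np.cos(a)*ez+np.sin(a)*ex      # knob axis leans toward hinge
    z=-up; y=sgn*ey; R=np.column_stack([np.cross(y,z),y,z])
    return k+up*dz+.019*z, R
E
python3 - <<'E'
from h import *
A=np.vstack([np.load(c+"X.npy").reshape(-1,3) for c in("scene","top")])
A=A[np.isfinite(A[:,0])&(A[:,2]>.08)&(A[:,2]<1.0)]
az=np.degrees(np.arctan2(A[:,1],A[:,0])); r=np.hypot(A[:,0],A[:,1])
for a in range(-60,121,10):
    m=(az>=a)&(az<a+10)&(r<1)
    if m.sum()>20:
        k=m&(r<np.percentile(r[m],1)+.05); print(a,m.sum(),"rmin",np.percentile(r[m],1).round(3),"z there",A[k][:,2].min().round(3),A[k][:,2].max().round(3),"zmax",A[m][:,2].max().round(2), "rmin z<.4",r[m&(A[:,2]<.4)].min().round(3) if (m&(A[:,2]<.4)).any() else None)
for s in(1,-1):
  for th,lat,t in((0,0,0),(0,.013,0),(.353,.013,1),(.353,.013,.0)):
    p,R=pose(th,lat,s,tilt=t); q=manip.inverse_kinematics(p,R); print(s,th,p.round(3),None if q is None else np.round(q,3))
for r_ in(.28,.3,.33):
    for z in(.23,.3,.4):
        p=np.array([.318*r_,.948*r_,z]) ; q=manip.inverse_kinematics(p,manip.current_tcp_rot()); print(r_,z,None if q is None else np.round(q,3))
E
```

```text
-60 1508 rmin 0.063 z there 0.28 0.342 zmax 0.34 rmin z<.4 0.061
-50 1835 rmin 0.058 z there 0.303 0.343 zmax 0.34 rmin z<.4 0.056
-40 2767 rmin 0.055 z there 0.316 0.343 zmax 0.34 rmin z<.4 0.054
-30 3708 rmin 0.055 z there 0.32 0.343 zmax 0.47 rmin z<.4 0.053
-20 17954 rmin 0.059 z there 0.317 0.344 zmax 0.41 rmin z<.4 0.052
-10 31015 rmin 0.067 z there 0.305 0.344 zmax 0.5 rmin z<.4 0.054
0 14449 rmin 0.064 z there 0.296 0.343 zmax 0.5 rmin z<.4 0.057
10 23 rmin 0.063 z there 0.339 0.341 zmax 0.34 rmin z<.4 0.063
1 0 [ 0.463 -0.337  0.086] [-0.71   0.575  1.706 -0.     0.861 -2.005]
1 0 [ 0.466 -0.324  0.086] [-0.689  0.568  1.718 -0.     0.855 -1.984]
1 0.353 [ 0.488 -0.33   0.165] [-0.621  0.664  1.363 -0.118  1.449 -1.882]
1 0.353 [ 0.494 -0.332  0.163] [-0.67   0.506  1.595 -0.     1.041 -1.965]
-1 0 [ 0.463 -0.337  0.086] [-0.71   0.575  1.706 -0.     0.861  1.136]
-1 0 [ 0.466 -0.324  0.086] [-0.689  0.568  1.718 -0.     0.855  1.157]
-1 0.353 [ 0.488 -0.33   0.165] [-0.621  0.664  1.363 -0.118  1.449  1.26 ]
-1 0.353 [ 0.494 -0.332  0.163] [-0.67   0.506  1.595 -0.     1.041  1.177]
0.28 0.23 [ 1.08  -0.187  2.25   0.     1.079 -0.166]
0.28 0.3 [ 1.08  -0.275  2.132  0.     1.284 -0.166]
0.28 0.4 [ 1.08  -0.335  1.936  0.     1.54  -0.166]
0.3 0.23 [ 1.091 -0.14   2.213  0.     1.069 -0.154]
0.3 0.3 [ 1.091 -0.227  2.099  0.     1.27  -0.154]
0.3 0.4 [ 1.091 -0.289  1.906  0.     1.525 -0.154]
0.33 0.23 [ 1.106 -0.072  2.155  0.     1.059 -0.14 ]
0.33 0.3 [ 1.106 -0.158  2.046  0.     1.254 -0.14 ]
0.33 0.4 [ 1.106 -0.223  1.858  0.     1.506 -0.14 ]
```

```bash
python3 - <<'E'
from h import *
A=np.vstack([np.load(c+"X.npy").reshape(-1,3) for c in("scene","top")])
A=A[np.isfinite(A[:,0])&(A[:,2]>.04)&(A[:,2]<1.2)]
az=np.degrees(np.arctan2(A[:,1],A[:,0])); r=np.hypot(A[:,0],A[:,1])
for a in range(-60,121,10):
    m=(az>=a)&(az<a+10)&(r<1)&(r>.22)
    print(a,[(lo,r[k].min().round(3)) for lo in(.04,.15,.25,.35,.45,.6) if (k:=m&(A[:,2]>=lo)&(A[:,2]<lo+.15)).sum()>5])
E
```

```text
-60 [(0.04, np.float64(0.844))]
-50 []
-40 [(0.04, np.float64(0.544))]
-30 [(0.04, np.float64(0.441)), (0.15, np.float64(0.523)), (0.25, np.float64(0.523)), (0.35, np.float64(0.975)), (0.45, np.float64(0.991))]
-20 [(0.04, np.float64(0.38)), (0.15, np.float64(0.468)), (0.25, np.float64(0.468))]
-10 [(0.04, np.float64(0.382)), (0.15, np.float64(0.481)), (0.25, np.float64(0.48)), (0.35, np.float64(0.677)), (0.45, np.float64(0.677))]
0 [(0.04, np.float64(0.524)), (0.15, np.float64(0.565)), (0.25, np.float64(0.606)), (0.35, np.float64(0.681)), (0.45, np.float64(0.684))]
10 [(0.04, np.float64(0.674))]
20 []
30 []
40 []
50 []
60 []
70 []
80 []
90 []
100 []
110 []
120 []
```

```bash
python3 - <<'E'
from h import *
for c in("scene","top"):
    A=np.load(c+"X.npy").reshape(-1,3)
    d=K0[:2]/np.hypot(*K0[:2]); s=A[:,:2]@d; l=A[:,1]*d[0]-A[:,0]*d[1]
    for lo in(.13,.2,.26,.33):
        m=(A[:,2]>lo)&(A[:,2]<lo+.07)&(s>.25)&(s<.75)&(abs(l)<.2)
        print(c,lo,m.sum(),"lateral pct",np.percentile(l[m],[0,2,10,50]).round(3) if m.any() else "", A[m][l[m].argsort()[:3]].round(3).tolist() if m.any() else "")
E
```

```text
scene 0.13 28 lateral pct [0.188 0.188 0.189 0.194] [[0.574, -0.185, 0.197], [0.571, -0.183, 0.199], [0.573, -0.183, 0.196]]
scene 0.2 563 lateral pct [0.159 0.165 0.18  0.19 ] [[0.518, -0.18, 0.269], [0.513, -0.176, 0.268], [0.517, -0.178, 0.268]]
scene 0.26 2133 lateral pct [0.14  0.142 0.152 0.176] [[0.502, -0.192, 0.302], [0.501, -0.192, 0.296], [0.505, -0.194, 0.294]]
scene 0.33 0 lateral pct  
top 0.13 1 lateral pct [0.193 0.193 0.193 0.193] [[0.581, -0.184, 0.2]]
top 0.2 298 lateral pct [0.18  0.182 0.185 0.192] [[0.561, -0.185, 0.223], [0.564, -0.187, 0.221], [0.563, -0.185, 0.22]]
top 0.26 2255 lateral pct [0.141 0.144 0.152 0.177] [[0.506, -0.194, 0.3], [0.503, -0.191, 0.297], [0.505, -0.192, 0.298]]
top 0.33 0 lateral pct
```

```bash
python3 - <<'E'
from h import *
t=manip.current_time
manip.move_j([1.08,-.335,1.936,0,1.54,-.166])
manip.move_j([-.75,-.335,1.936,0,1.54,1.13]); print(t(),manip.current_ee_pos())
p,R=pose(0,0,-1,dz=.0015)
manip.set_gripper(.75)
manip.move_ptp(p+.12*ez,R)
manip.move_l(p+.045*ez,max_speed=.15)
print(t(),manip.current_ee_pos(),p,manip.current_force(),manip.inverse_kinematics(p,R))
im,d=manip.grab_frame("scene"); cv2.imwrite("pics/s1.png",cv2.resize(im[180:330,180:380,::-1],None,fx=4,fy=4))
E
```

```text
4.2167 [ 0.23408468 -0.15403675  0.40010182]
6.5333 [ 0.46316897 -0.33692655  0.13316577] [ 0.4628 -0.3366  0.087 ] [0.68941259 0.16699065 0.89588374] [-7.10168203e-01  5.74063672e-01  1.70590878e+00 -4.44089210e-16
  8.61620206e-01  1.13639015e+00]
```

View pics/s1.png

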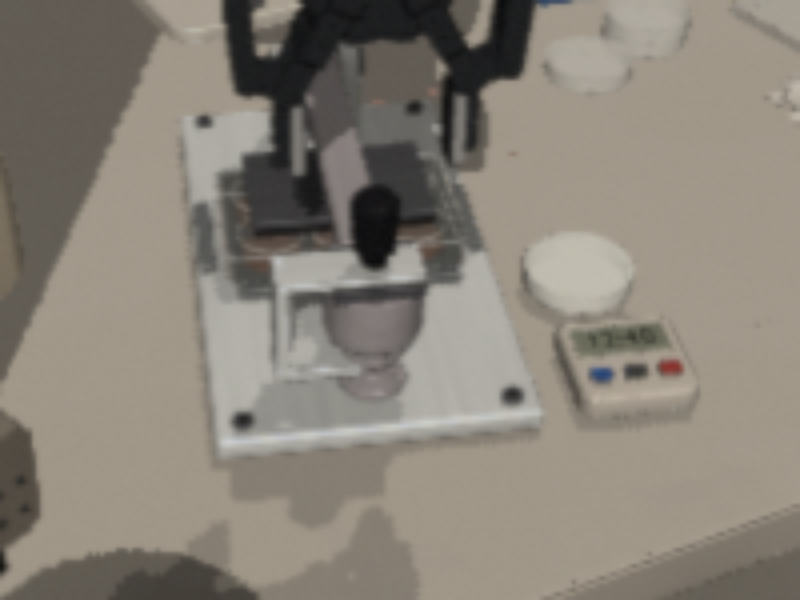

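The fingers straddle the knob, which is at about (375,225) in the crop with the fingers at x≈290 and 460. Next I'll lower, grip and pull.

```bash
python3 - <<'E'
from h import *
t=manip.current_time
p,R=pose(0,0,-1,dz=.0015)
manip.move_l(p,R,max_speed=.08); F0=np.array(manip.current_force()); print(F0.round(2))
manip.set_gripper(0,70); F=manip.current_force()-F0
print(t(),manip.current_grip_width(),manip.current_grip_force(),"F base y/x/z",(F@ey).round(2),(F@ex).round(2),F[2].round(2))
for lat in(.007,.013):
    p,R=pose(0,lat,-1,dz=.0015); manip.move_l(p,R,max_speed=.03); F=manip.current_force()-F0
    e=manip.current_ee_pos()-pose(0,0,-1,dz=.0015)[0]
    print(t(),lat,"act",(e@ey).round(4),e[2].round(4),"F",(F@ey).round(2),(F@ex).round(2),F[2].round(2))
im,d=manip.grab_frame("scene"); cv2.imwrite("pics/s2.png",cv2.resize(im[180:330,180:380,::-1],None,fx=4,fy=4))
E
```

```text
[-0.33 -0.2   1.09]
7.7583 0.24830608721298572 68.41582189779729 F base y/x/z -2.95 -2.03 5.58
8.1417 0.007 act 0.0062 0.0006 F -6.09 -1.82 3.68
8.4917 0.013 act 0.0119 0.0006 F -8.69 -2.64 2.83
```

View pics/s2.png

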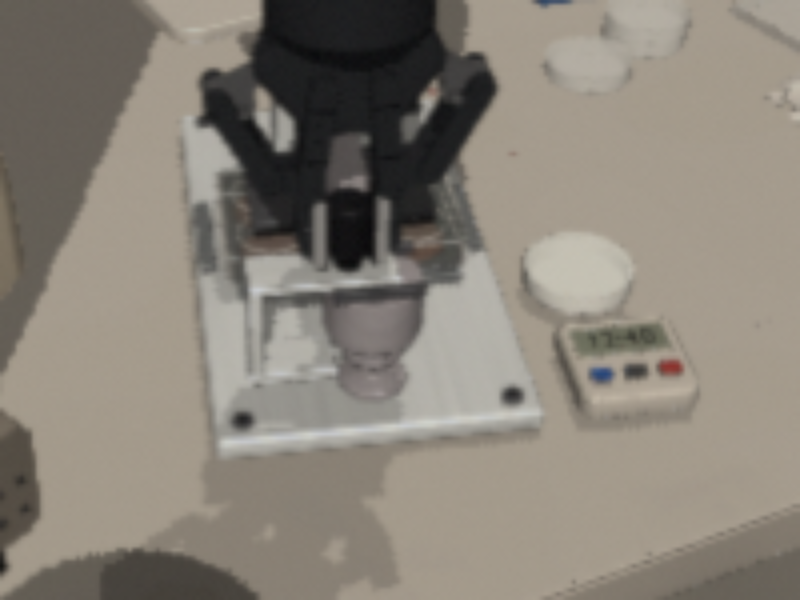

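The latch is pulled: the slide has moved left, and the force of 8.7 N corresponds to about 12.5 mm on the spring. Now I'll lift along the hinge arc.

```bash
python3 - <<'E'
from h import *
t=manip.current_time
for th in(.02,.05,.1,.15,.2,.25,.3,.353):
    p,R=pose(th,.0135,-1,dz=.0015); manip.move_l(p,R,max_speed=.05); F=manip.current_force()
    e=manip.current_ee_pos()-p
    print(round(t(),2),th,"err mm",(e*1e3).round(1),"F",(F@ey).round(2),(F@ex).round(2),F[2].round(2))
    if np.linalg.norm(F)>35: print("STOP"); break
im,d,X=cloud("scene"); np.save("X3.npy",X); cv2.imwrite("pics/s3.png",cv2.resize(im[180:330,180:380,::-1],None,fx=4,fy=4))
print(manip.current_grip_width(),[(n,manip.look_for("scene",n)[:1]) for n in("socket","well_plate","lab_timer","petri")])
E
```

```text
8.79 0.02 err mm [-0.2 -1.1  0. ] F -8.85 0.51 -3.75
9.08 0.05 err mm [-0.3 -1.1 -0. ] F -9.74 -1.05 -2.93
9.47 0.1 err mm [-0.3 -1.1 -0.1] F -9.61 -0.96 -2.93
9.85 0.15 err mm [-0.3 -1.1 -0.2] F -9.89 -0.82 -3.06
10.23 0.2 err mm [-0.4 -1.2 -0.2] F -9.11 -0.67 -2.65
10.62 0.25 err mm [-0.4 -1.2 -0.3] F -10.0 0.29 -2.62
11.0 0.3 err mm [-0.4 -1.2 -0.3] F -8.44 -0.27 -3.57
11.39 0.353 err mm [-0.5 -1.2 -0.4] F -9.4 -0.92 -2.66
0.24547173975432363 [('socket', [{'at': [0.477, -0.3256, 0.1513], 'confidence': 0.68}]), ('well_plate', [{'at': [0.5626, -0.3658, 0.0297], 'confidence': 0.62}]), ('lab_timer', [{'at': [0.4171, -0.4556, 0.0153], 'confidence': 0.69}]), ('petri', [{'at': [0.4947, -0.4705, 0.0174], 'confidence': 0.72}])]
```

View pics/s3.png

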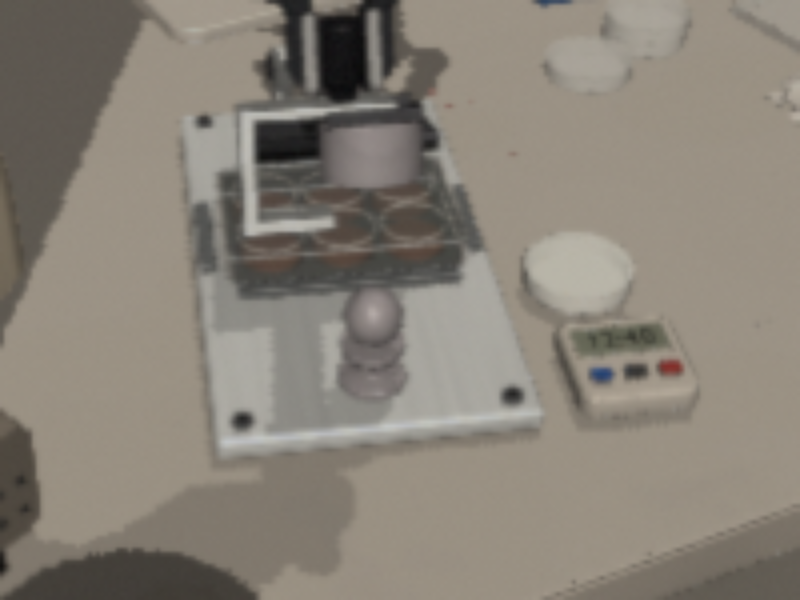

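The socket is off the ball, which is bare at (372,315). Its detected rise is about 83 mm, and the plate, petri and timer haven't moved. The forces are steady, so I'm handing it in.

```bash
python3 - <<'E'
from h import *
manip.dwell(.5); print(manip.current_force(),manip.current_grip_force(),manip.current_time()); print(manip.sign_off())
E
```

```text
[-3.9461142  -9.77606402 -2.76618262] 68.7747954247152 12.1417
the job is handed in; nothing more can be done
None
```

The clamp is open: I pulled the latch left about 12 mm, lifted the socket about 8 cm off the ball, and handed the job in at 12.1 s with the gripper still holding the arm raised and the plate, timer and dish undisturbed.

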